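# Set the drilling jig: carriage to 80, tilted rotary head to 60

### The job

Set up the drilling jig. First crank the handwheel until the carriage pointer stands at 80 mm on the straight scale, then turn the graduated rotary head by its grip bar until the scale reads 60 degrees against the index line. Leave both settings standing, let go, and do not knock the tools lying around out of their places.

Things in the scene. Friction and masses are not known exactly. Their poses are not given: they have to be found in the camera images.
- jig: Grey bed plate of the jig, 130 x 450 x 14 mm, fixed to the worktop; origin at the centre of its underside; z up, x across the bed (away from the robot), y along the bed and its two guide bars. A gearbox (top 56 mm high) with a handwheel on it stands at the -y end; a carriage with a tilted dial rides on the guide bars.
- wheel_axis (a point): Centre of the handwheel, on its vertical axis, at the top of its hub, 82 mm above the worktop. The wheel is steel with three spokes, 104 mm in diameter, its rim 66 to 76 mm above the worktop; treat it as a solid disc.
- crank_handle (a point): Middle of the handwheel's upright handle: a black cylinder, 16 mm diameter, 46 mm tall, standing on the wheel rim 45 mm from the wheel axis. This point lies 26 mm above the handle's foot, 20 mm below its top, 105 mm above the worktop. About 5 N pushes it round. It spins freely on its pin, so a gripper that carries it round need not turn.
- handwheel (a joint): Angle of the handwheel (rad), growing clockwise seen from above. Handle at -x of the jig frame at 0. One turn clockwise moves the carriage 40 mm towards the +y end, away from the handwheel (0.04/(2 pi) m per rad). Stops at 0 and 18.06.
- scale_zero (a point): The 0 mark of the straight scale: a white strip along the bed's front (-x) edge, sloping 45 degrees to the front, with black marks every 10 mm, longer ones at 0, 50 and 100. 0 is the end nearer the handwheel and has a small dot; the scale runs to 120 along the bed's +y.
- carriage (a joint): Position of the carriage along the bed (m) = reading of the straight scale at the black pointer line on the carriage's front: 0.08 is the 80 mark. Moved by the handwheel only, stays where it is left. Range 0 to 0.115.
- head (a joint): Reading of the rotary head (rad): the mark that stands at the index line, 0 to pi (60 degrees = 1.047). It grows when the head is turned counterclockwise seen facing its dial. It stays where it is left (friction 0.1 N m).
- head_grip (a point): Point on the axis of the rotary head, within its dark steel grip bar, 25 mm above the dial and 11 mm below the bar's top; z points out of the dial along the head's axis, y along the bar, x across it. The bar is 62 mm long, 14 mm thick, and stands 36 mm above the dial. The dial is tilted 28 degrees from level towards the bed's -x side; come in along -z, tilted likewise.
- index_line (a point): Black index line on a small raised block at the uppermost edge of the tilted face. The dial is a white-faced disc, 112 mm in diameter, 12 mm thick. Its black marks cover half the disc near the rim, every 10 degrees, longer every 30; 0 has a small dot beside it and the numbers grow clockwise seen facing the dial. The grip bar lies along the line to the 90 mark.
- pencil: Red pencil, 173 mm long, lying on the worktop in front of the jig; not to be disturbed.
- masking_tape: Roll of masking tape, 90 mm diameter, 25 mm high, lying beyond the handwheel end of the jig; not to be disturbed.
- sanding_block: Sanding block, 66 x 110 x 33 mm, lying beyond the other end of the jig; not to be disturbed.
- marker: Marker pen, 128 mm long, 18 mm thick, lying on the worktop in front of the jig; not to be disturbed.

How it is judged:
By the outcome, as a careful person would: the job done as asked, in the order asked, and still so for the second after the job is handed in, with the robot touching nothing.
It also fails if it takes over 72 s, if anything falls off the work surface, if the arm or the gripper's body presses on something with over 40 N, if the wrist force passes 120 N, or if a joint passes its speed limit or range.

### The arm

A 7-joint arm with a two-finger parallel gripper is mounted at the origin on a cart in front of the work surface, level with it; the furniture and walls round the work are solid. World frame = base frame: x ahead of the robot, y to its left, z up, the work surface at z = 0. Lengths are in m, angles in rad, forces in N, time in s.
With the tool pointing down it reaches from about 0.35 to 0.9 m from the base axis. Payload 7.2 kg.
Tool frame: the origin (TCP) lies midway between the tips of the shut fingers; the grasp point (between the pads) lies 19 mm behind it; x points along the fingers, z is the direction in which the jaws open and shut, and the axes are right-handed (so a half turn about x gives the same grasp; the last joint's range is limited). The gripper opens to 88 mm and grips with 3 to 60 N. Pads are 20 mm wide; open, the fingers measure 115 mm over their backs; the gripper's body (75 mm by 178 mm) begins 61 mm behind the grasp point.
Start: joints at [1.075, 0.411, -0.013, 1.596, 0.006, 1.134, -0.082], TCP at [0.259, -0.569, 0.223] pointing down, gripper open.
Joint ranges: [-2.95, 2.95], [-0.29, 1.99], [-1.47, 1.44], [0.14, 2.54], [-1.03, 4.17], [0.13, 1.85], [-2.86, 2.86]. Speed limits (rad/s): [2.39, 2.39, 3.01, 3.01, 3.14, 3.14, 3.14].

### API

Orientations are given as a unit quaternion [x, y, z, w].
In Python, from workcell import r, cams gives the robot as it stands.
- The arm moves only by the shell command python3 -m jog 'ROWS' [FORCE]. ROWS is JSON, a list of rows, each an object with "delta_rot": the turn, a rotation vector about the tool's x, y, z in rad, a list of three; "dp": the shift along the tool's x, y, z in m, a list of three; "gripper": the closure, from -1 (fully open) to 1 (shut). In form: [{"delta_rot": [ax, ay, az], "dp": [x, y, z], "gripper": gripper}, ...]. A call has 1 to 20 rows; each row shifts and turns the commanded pose from where the row before left it, along the tool's axes as they then stand; what a row does not reach is not made up. A row lasts 1/10 s, in which the tool goes at most 50 mm and 8.59 degrees, less where a joint would pass 70% of its speed; a pose out of reach is approached as far as the arm can. A call is refused whole if a number of a shift passes 0.05 or a number of a turn 0.15, either way. A call with a gripper value outside its range is refused whole. The fingers move at their own pace and stop on an object; FORCE is the grip in N (left out, the last holds). Time passes only in rows, so rows that do not move let the fingers close. It gives the time, the measured TCP pose, the force and the opening at its end, in the units of the state.
- r.observe(): the state, without advancing time (a new reading comes with each control period).
- cams.grab_frame(name): name is "scene" or "side" or "wrist"; returns (picture, depth): 480x640x3 uint8, red, green, blue; 480x640 float32, m along the optical axis (not along the pixel's ray), 0 where there is no reading.
- cams.camera_info(name): a dict with "vertical_fov" (degrees; the focal length in pixels is half the picture's height over the tangent of half this angle, whatever the lens; pixels are square), "cx", "cy" (the principal point, pixels), "dist" ([k1, k2, p1, p2, k3] as OpenCV has them; the pictures are not rectified), "R" (3x3) and "t" (3): a world point X has camera coordinates R X + t. Camera axes: x right, y down, z forward; pixel columns grow to the right and rows downward; lengths in m; the calibration is good to about 2 mm. A picture is of the moment at which its call begins: read the wrist's pose just before it. camera_info takes no time and is no camera call; for the wrist camera it gives the pose at the moment of the call.
- r.close_job(): hands the job in, once; it reports no verdict.
The state is a dict: "t": time; "qpos": joint angles; "qvel": joint speeds; "effort": joint torques, N m; "position": TCP position; "orientation": TCP orientation; "contact_force": force on the tool from outside, world axes, zero at the start; "torque": the same for the moment, N m; "opening": finger opening in m.
Only numpy, scipy, OpenCV 4.12 (cv2) and the standard library are available. Lean on these libraries where they do the work, as an engineer would, in place of code of your own. Each camera call takes 0.05 s, during which the arm holds its last target. There are 200 camera calls.

## Working session

There is one attempt and no reset: what is moved stays moved. The work goes in short steps, Python scripts to look and compute and a shell command to move; the robot and the scene stay as the last step left them, time stands still between calls to the robot, and variables do not carry over. Pictures are saved under pics/ and viewed, about 8 in all and at most 12, crops included, and the job is handed in when it is done.

```bash
ls; mkdir -p pics
python3 - <<'E'
from workcell import r,cams
import cv2,numpy as np
s=r.observe();print(s)
for n in("scene","side"):
    p,d=cams.grab_frame(n);cv2.imwrite(f"pics/{n}0.png",p[:,:,::-1]);np.save(f"pics/{n}0.npy",d);i=cams.camera_info(n);print(n,i)
E
```

```text
pics
{'t': 0.0, 'qpos': array([ 1.0748362 ,  0.4119042 , -0.01271282,  1.59702793,  0.00558093,
        1.13427661, -0.08221193]), 'qvel': array([ 0.00092953, -0.00113936, -0.00050274,  0.00018324,  0.00025262,
       -0.00069651, -0.00119197]), 'effort': array([ 1.68254996e-03, -5.87956274e+01,  6.42739814e-01, -2.91079473e+01,
       -5.37164428e-02,  1.84442714e-02,  1.66024042e-04]), 'position': array([ 0.2590348 , -0.56825109,  0.22181298]), 'orientation': array([ 0.38275285,  0.59522201, -0.38220535,  0.5942475 ]), 'contact_force': array([-0.57868214, -0.40514611, -0.22877897]), 'torque': array([ 0.02064524, -0.00387497,  0.04458581]), 'opening': 0.08778510894987664}
scene {'vertical_fov': 53.1457173114358, 'cx': 326.4343936786067, 'cy': 236.12077422570707, 'dist': array([-0.04693947,  0.        ,  0.        ,  0.        ,  0.        ]), 'R': array([[-0.7142964 , -0.69977977, -0.00943024],
       [-0.44267661,  0.46221432, -0.76837188],
       [ 0.54204989, -0.54467072, -0.63993416]]), 't': array([0.43142725, 0.30772131, 0.87903453])}
side {'vertical_fov': 57.92742164012088, 'cx': 316.80226040027264, 'cy': 236.795454566141, 'dist': array([-0.03553196,  0.        ,  0.        ,  0.        ,  0.        ]), 'R': array([[-0.9999046 , -0.005854  , -0.01251075],
       [ 0.00858342,  0.44629243, -0.89484602],
       [ 0.01082188, -0.89486803, -0.44619961]]), 't': array([0.580746  , 0.07310044, 0.96351141])}
```

View pics/scene0.png

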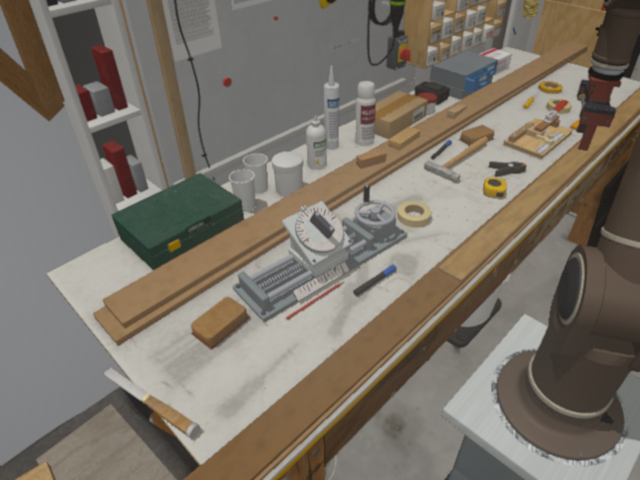

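View pics/side0.png

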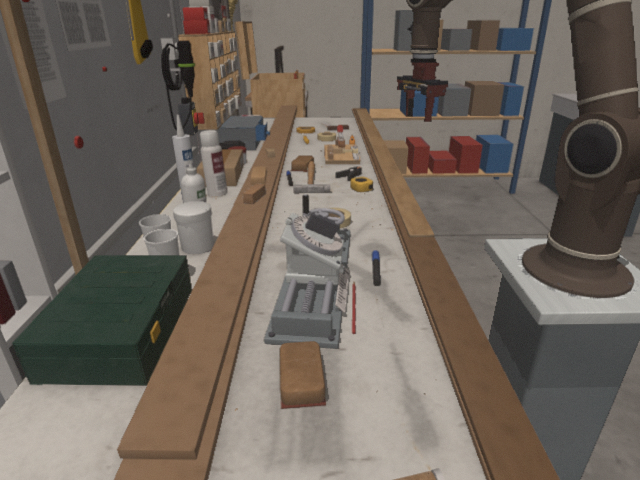

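The scene view shows the wheel at about (375,212), the handle at (366,192), the dial at (318,228), the bed's near corner at (268,317), the marker at (376,280), the pencil at (315,300) and the tape at (414,212). Next I turn these into positions.

```bash
cat > h.py <<'E'
from workcell import r,cams
import cv2,numpy as np
from scipy.spatial.transform import Rotation as Ro
def K(i):
    f=240/np.tan(np.radians(i["vertical_fov"]/2)); return np.array([[f,0,i["cx"]],[0,f,i["cy"]],[0,0,1]])
def ray(i,uv):
    n=cv2.undistortPoints(np.array(uv,float).reshape(-1,1,2),K(i),i["dist"]).reshape(-1,2)
    n=np.c_[n,np.ones(len(n))]; return -i["R"].T@i["t"], n@i["R"]
def onplane(i,uv,z):
    c,d=ray(i,uv); return c+d*((z-c[2])/d[:,2])[:,None]
def cloud(i,D):
    v,u=np.mgrid[:480,:640]; c,d=ray(i,np.c_[u.ravel(),v.ravel()])
    return (c+d*D.ravel()[:,None]).reshape(480,640,3)
def proj(i,X):
    return cv2.projectPoints(np.array(X,float).reshape(-1,1,3),cv2.Rodrigues(i["R"])[0],i["t"],K(i),i["dist"])[0].reshape(-1,2)
E
python3 - <<'E'
from h import *
np.set_printoptions(precision=4,suppress=True)
i=cams.camera_info("scene");D=np.load("pics/scene0.npy");P=cloud(i,D)
for n,(u,v) in dict(wheel=(375,210),handle=(366,188),handle2=(366,195),dial=(311,226),grip=(319,222),bedcorner=(268,314),bedc2=(236,286),bedc3=(406,236),tape=(430,213),mark1=(391,270),mark2=(360,291),pen1=(290,317),pen2=(339,284)).items(): print(n,P[v,u])
img=cv2.imread("pics/scene0.png")
c=cv2.resize(img[170:330,220:440],None,fx=3.6,fy=3.6,interpolation=cv2.INTER_CUBIC);cv2.imwrite("pics/crop1.png",c)
iw=cams.camera_info("wrist");s=r.observe();T=Ro.from_quat(s["orientation"]).as_matrix()
print(T);print("cam in tool",T.T@(-iw["R"].T@iw["t"]-s["position"]));print((iw["R"]@T),iw["vertical_fov"])
E
```

```text
wheel [ 0.5643 -0.1354  0.0795]
handle [ 0.6052 -0.1453  0.1222]
handle2 [ 0.6042 -0.1456  0.1011]
dial [0.5892 0.0631 0.1287]
grip [0.5683 0.0579 0.1485]
bedcorner [0.5428 0.2422 0.0151]
bedc2 [0.6583 0.2397 0.017 ]
bedc3 [ 0.4958 -0.1853  0.0038]
tape [ 0.4948 -0.2872  0.0236]
mark1 [ 0.437  -0.0476  0.016 ]
mark2 [0.4463 0.0523 0.0134]
pen1 [0.5093 0.2093 0.0049]
pen2 [0.5003 0.0641 0.0064]
[[-0.0007  0.9099  0.4149]
 [ 0.0013  0.4149 -0.9099]
 [-1.     -0.0001 -0.0015]]
cam in tool [-0.1622  0.0837 -0.0003]
[[ 0.0002 -0.0005  1.    ]
 [-0.3043 -0.9526 -0.0004]
 [ 0.9526 -0.3043 -0.0003]] 59.826950842161956
```

View pics/crop1.png

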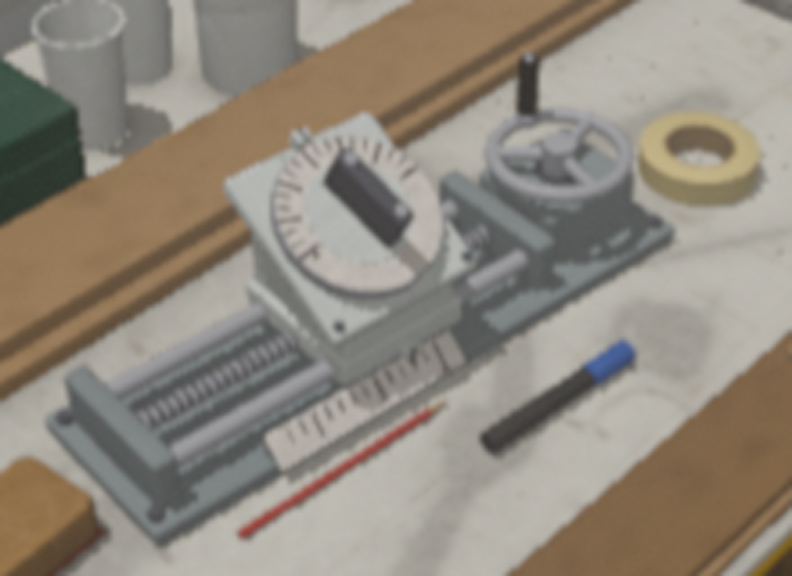

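The crop shows the handle on the far (+x) side of the wheel, so the carriage is at about 20 mm. The 80 mark should then be about 1.5 turns clockwise. I'm moving over the jig for a close look.

```bash
python3 -m jog '[{"delta_rot":[-0.143,0,0],"dp":[-0.01,0,0],"gripper":-1},{"delta_rot":[-0.143,0,0],"dp":[-0.01,0,0],"gripper":-1},{"delta_rot":[-0.143,0,0],"dp":[-0.01,0,0],"gripper":-1},{"delta_rot":[-0.143,0,0],"dp":[-0.01,0,0],"gripper":-1},{"delta_rot":[-0.143,0,0],"dp":[-0.01,0,0],"gripper":-1},{"delta_rot":[-0.143,0,0],"dp":[-0.01,0,0],"gripper":-1},{"delta_rot":[-0.143,0,0],"dp":[-0.01,0,0],"gripper":-1},{"delta_rot":[-0.143,0,0],"dp":[-0.01,0,0],"gripper":-1},{"delta_rot":[0,0,0],"dp":[0,0.039,0.0243],"gripper":-1},{"delta_rot":[0,0,0],"dp":[0,0.039,0.0243],"gripper":-1},{"delta_rot":[0,0,0],"dp":[0,0.039,0.0243],"gripper":-1},{"delta_rot":[0,0,0],"dp":[0,0.039,0.0243],"gripper":-1},{"delta_rot":[0,0,0],"dp":[0,0.039,0.0243],"gripper":-1},{"delta_rot":[0,0,0],"dp":[0,0.039,0.0243],"gripper":-1},{"delta_rot":[0,0,0],"dp":[0,0.039,0.0243],"gripper":-1},{"delta_rot":[0,0,0],"dp":[0,0.039,0.0243],"gripper":-1},{"delta_rot":[0,0,0],"dp":[0,0.039,0.0243],"gripper":-1},{"delta_rot":[0,0,0],"dp":[0,0.039,0.0243],"gripper":-1},{"delta_rot":[0,0,0],"dp":[0,0.039,0.0243],"gripper":-1},{"delta_rot":[0,0,0],"dp":[0,0,0],"gripper":-1}]'
python3 - <<'E'
from h import *
np.set_printoptions(precision=4,suppress=True)
i=cams.camera_info("wrist");p,d=cams.grab_frame("wrist");cv2.imwrite("pics/w1.png",p[:,:,::-1]);np.savez("pics/w1.npz",d=d,**i)
s=r.observe();print(s["position"],Ro.from_quat(s["orientation"]).as_matrix(),s["qpos"])
E
```

```text
t: 2.1
position: [0.5285, -0.1322, 0.3025]
orientation: [-0.003, 0.707, 0.005, 0.707]
contact_force: [1.2, 0.8, 0.4]
opening: 0.0876
[ 0.5271 -0.1359  0.3023] [[-0.0002 -0.0072  1.    ]
 [ 0.0015  1.      0.0072]
 [-1.      0.0015 -0.0002]] [ 0.5861  0.2586 -0.5192  1.6531  0.1319  1.2656  0.0487]
```

View pics/w1.png

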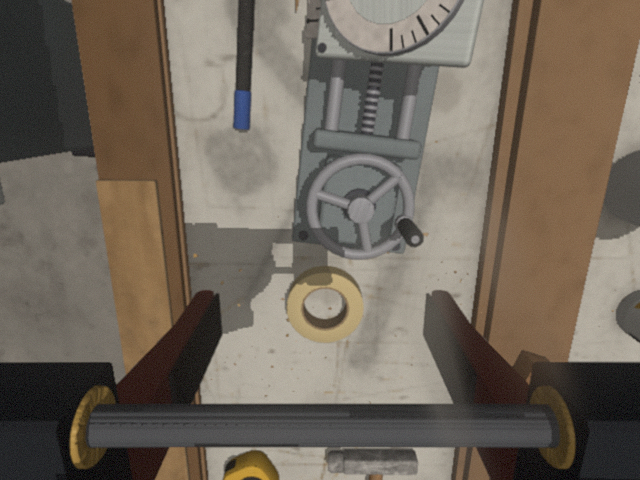

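The wrist view shows the hub at (361,209), the handle top at (417,240), the bed's left edge from (309,70) to (297,235) and the marker tip at (242,130).

Run:
```python
from h import *
np.set_printoptions(precision=4,suppress=True)
z=np.load("pics/w1.npz");i={k:z[k] for k in z}; P=cloud(i,z["d"])
hub=onplane(i,[361,209],.082)[0];print("hub",hub,P[209,361]);hd=onplane(i,[416.5,240],.125)[0];print("handle top",hd,P[240,417],P[226,402],P[232,408])
print("bed",P[75,309],P[220,299],P[75,434],P[130,425])
# yaw: bed edge from depth: points with z 0.008..0.02
M=(P[...,2]>.008)&(P[...,2]<.02)&(abs(P[...,0]-.57)<.12)&(P[...,1]>-.2)
X=P[M]
for a in np.arange(-.15,.05,.04):
    m=abs(X[:,1]-a)<.004; print(round(a,2),np.percentile(X[m,0],[1,99]))
# handle circle centroid: points above .09 near wheel
M=(P[...,2]>.085)&(np.hypot(P[...,0]-hub[0],P[...,1]-hub[1])<.07);Y=P[M];print(len(Y),Y.min(0),Y.max(0)); 
T=Y[Y[:,2]>.121];print("top",T.mean(0),len(T))
M=(P[...,2]>.060)&(P[...,2]<.079)&(np.hypot(P[...,0]-hub[0],P[...,1]-hub[1])<.057)
(c,rad)=cv2.minEnclosingCircle(P[M][:,:2].astype(np.float32));print("rim",c,rad)
```

```text
hub [ 0.5647 -0.1363  0.082 ] [ 0.5646 -0.136   0.0833]
handle top [ 0.6089 -0.153   0.125 ] [ 0.6091 -0.1528  0.1258] [ 0.6011 -0.148   0.0983] [ 0.6015 -0.1466  0.1231]
bed [ 0.5139 -0.0147  0.0136] [ 0.5028 -0.1653  0.0134] [ 0.6393 -0.0136  0.0152] [ 0.6349 -0.0669  0.0146]
-0.15 [0.4984 0.617 ]
-0.11 [0.5032 0.6324]
-0.07 [0.5076 0.6362]
-0.03 [0.4504 0.6404]
0.01 [0.4501 0.5199]
36368 [ 0.4996 -0.1598  0.0855] [ 0.6148 -0.0973  0.4086]
top [ 0.5591 -0.1099  0.3866] 36142
rim (0.5647131204605103, -0.13792960345745087) 0.05245424062013626
```

```bash
python3 -m jog '[{"delta_rot":[0,0,0],"dp":[0.0355,-0.0042,0.02],"gripper":-1},{"delta_rot":[0,0,0],"dp":[0.0355,-0.0042,0.02],"gripper":-1},{"delta_rot":[0,0,0],"dp":[0.0355,-0.0042,0.02],"gripper":-1},{"delta_rot":[0,0,0],"dp":[0.0355,-0.0042,0.02],"gripper":-1},{"delta_rot":[0,0,0],"dp":[0,0,0],"gripper":-1},{"delta_rot":[0,0,0],"dp":[0,0,0],"gripper":-1},{"delta_rot":[0,0,0],"dp":[0,0,0],"gripper":-1}]' 40
python3 - <<'E'
from h import *
np.set_printoptions(precision=4,suppress=True)
i=cams.camera_info("wrist");p,d=cams.grab_frame("wrist");cv2.imwrite("pics/w2.png",p[:,:,::-1]);P=cloud(i,d)
s=r.observe();print(s["position"],Ro.from_quat(s["orientation"]).as_matrix())
M=(P[...,2]>.118)&(P[...,2]<.130)&(np.hypot(P[...,0]-.607,P[...,1]+.152)<.02);print(M.sum(),P[M].mean(0),P[M].min(0),P[M].max(0))
E
```

```text
t: 2.85
position: [0.6062, -0.1568, 0.1626]
orientation: [-0.0, 0.706, -0.0, 0.708]
contact_force: [0.5, -0.3, 0.3]
opening: 0.088
[ 0.6064 -0.1567  0.163 ] [[ 0.0027 -0.0004  1.    ]
 [-0.0012  1.      0.0004]
 [-1.     -0.0012  0.0027]]
761 [ 0.6073 -0.1507  0.1246] [ 0.5997 -0.1596  0.1181] [ 0.6149 -0.1439  0.1279]
```

```bash
python3 -m jog '[{"delta_rot":[0,0,0],"dp":[0.012,0.005,0.001],"gripper":-1},{"delta_rot":[0,0,0],"dp":[0.021,0,0],"gripper":-1},{"delta_rot":[0,0,0],"dp":[0.021,0,0],"gripper":-1},{"delta_rot":[0,0,0],"dp":[0.02,0,0],"gripper":-1},{"delta_rot":[0,0,0],"dp":[0,0,0],"gripper":1},{"delta_rot":[0,0,0],"dp":[0,0,0],"gripper":1},{"delta_rot":[0,0,0],"dp":[0,0,0],"gripper":1},{"delta_rot":[0,0,0],"dp":[0,0,0],"gripper":1},{"delta_rot":[0,0,0],"dp":[0,0,0],"gripper":1},{"delta_rot":[0,0,0],"dp":[0,0,0],"gripper":1}]' 40
python3 -c "
from h import *
s=r.observe();print(s['position'],s['contact_force'],s['opening'])
# deltas for circle clockwise, tool y=+y, tool z=+x, 20deg steps
for a in range(0,360,20):
    t=np.radians([-19-a,-39-a]); print(a,np.round(.045*np.diff(np.sin(t)),4),np.round(.045*np.diff(np.cos(t)),4))
"
```

```text
t: 3.9
position: [0.6074, -0.1512, 0.0872]
orientation: [-0.0, 0.707, 0.0, 0.707]
contact_force: [-0.7, 0.5, -0.4]
opening: 0.0435
[ 0.60741907 -0.15121577  0.08719954] [-0.66217175  0.4932257  -0.36641416] 0.04345194389880965
0 [-0.0137] [-0.0076]
20 [-0.0103] [-0.0118]
40 [-0.0056] [-0.0146]
60 [-0.0003] [-0.0156]
80 [0.0051] [-0.0148]
100 [0.0098] [-0.0121]
120 [0.0134] [-0.008]
140 [0.0153] [-0.003]
160 [0.0154] [0.0024]
180 [0.0137] [0.0076]
200 [0.0103] [0.0118]
220 [0.0056] [0.0146]
240 [0.0003] [0.0156]
260 [-0.0051] [0.0148]
280 [-0.0098] [0.0121]
300 [-0.0134] [0.008]
320 [-0.0153] [0.003]
340 [-0.0154] [-0.0024]
```

```bash
python3 -m jog '[{"delta_rot":[0,0,0],"dp":[0,0,0],"gripper":1},{"delta_rot":[0,0,0],"dp":[0,0,0],"gripper":1},{"delta_rot":[0,0,0],"dp":[0,0,0],"gripper":1},{"delta_rot":[0,0,0],"dp":[0,0,0],"gripper":1},{"delta_rot":[0,0,0],"dp":[0,0,0],"gripper":1},{"delta_rot":[0,0,0],"dp":[0,0,0],"gripper":1},{"delta_rot":[0,0,0],"dp":[0,-0.0137,-0.0076],"gripper":1},{"delta_rot":[0,0,0],"dp":[0,-0.0103,-0.0118],"gripper":1},{"delta_rot":[0,0,0],"dp":[0,-0.0056,-0.0146],"gripper":1}]' 40
python3 -c "
from h import *
s=r.observe();print(s['position'],s['contact_force'],s['opening'])"
```

```text
t: 4.8
position: [0.5738, -0.1812, 0.0866]
orientation: [-0.0, 0.706, 0.0, 0.708]
contact_force: [3.0, 3.8, -1.6]
opening: 0.0154
[ 0.5738407  -0.1812176   0.08663412] [ 2.9922768   3.77817716 -1.5741971 ] 0.015399285429689456
```

```bash
python3 -m jog '[{"delta_rot":[0,0,0],"dp":[0,-0.0003,-0.0156],"gripper":1},{"delta_rot":[0,0,0],"dp":[0,0.0051,-0.0148],"gripper":1},{"delta_rot":[0,0,0],"dp":[0,0.0098,-0.0121],"gripper":1},{"delta_rot":[0,0,0],"dp":[0,0.0134,-0.008],"gripper":1},{"delta_rot":[0,0,0],"dp":[0,0.0153,-0.003],"gripper":1},{"delta_rot":[0,0,0],"dp":[0,0.0154,0.0024],"gripper":1},{"delta_rot":[0,0,0],"dp":[0,0.0137,0.0076],"gripper":1},{"delta_rot":[0,0,0],"dp":[0,0.0103,0.0118],"gripper":1},{"delta_rot":[0,0,0],"dp":[0,0.0056,0.0146],"gripper":1},{"delta_rot":[0,0,0],"dp":[0,0.0003,0.0156],"gripper":1},{"delta_rot":[0,0,0],"dp":[0,-0.0051,0.0148],"gripper":1},{"delta_rot":[0,0,0],"dp":[0,-0.0098,0.0121],"gripper":1},{"delta_rot":[0,0,0],"dp":[0,-0.0134,0.008],"gripper":1},{"delta_rot":[0,0,0],"dp":[0,-0.0153,0.003],"gripper":1},{"delta_rot":[0,0,0],"dp":[0,-0.0154,-0.0024],"gripper":1},{"delta_rot":[0,0,0],"dp":[0,-0.0137,-0.0076],"gripper":1},{"delta_rot":[0,0,0],"dp":[0,-0.0103,-0.0118],"gripper":1},{"delta_rot":[0,0,0],"dp":[0,-0.0056,-0.0146],"gripper":1},{"delta_rot":[0,0,0],"dp":[0,0,0],"gripper":1},{"delta_rot":[0,0,0],"dp":[0,0,0],"gripper":1}]' 40
python3 -c "
from h import *
s=r.observe();print(s['position'],s['contact_force'],s['opening'])
p=s['position'];print(np.degrees(np.arctan2(p[1]+.1372,p[0]-.5647)),np.hypot(p[1]+.1372,p[0]-.5647))"
```

```text
t: 6.8
position: [0.5704, -0.1817, 0.0866]
orientation: [-0.0, 0.708, -0.0, 0.706]
contact_force: [-4.3, 4.1, 2.6]
opening: 0.0155
[ 0.57043758 -0.18174089  0.08660388] [-4.33687515  4.1420747   2.59197453] 0.015494271561669338
-82.65981145487842 0.04490891791114264
```

```bash
python3 -m jog '[{"delta_rot":[0,0,0],"dp":[0,0.0007,-0.0156],"gripper":1},{"delta_rot":[0,0,0],"dp":[0,0.006,-0.0144],"gripper":1},{"delta_rot":[0,0,0],"dp":[0,0.0106,-0.0115],"gripper":1},{"delta_rot":[0,0,0],"dp":[0,0.0139,-0.0072],"gripper":1},{"delta_rot":[0,0,0],"dp":[0,0.0155,-0.002],"gripper":1},{"delta_rot":[0,0,0],"dp":[0,0.0027,0.0003],"gripper":1},{"delta_rot":[0,0,0],"dp":[0,0,0],"gripper":1},{"delta_rot":[0,0,0],"dp":[0,0,0],"gripper":1},{"delta_rot":[0,0,0],"dp":[0,0,0],"gripper":1}]' 40
python3 -c "
from h import *
i=cams.camera_info('wrist');p,d=cams.grab_frame('wrist');cv2.imwrite('pics/w3.png',p[:,:,::-1]);np.savez('pics/w3.npz',d=d,**i)
s=r.observe();print(s['position'],s['contact_force'],s['opening'])
p=s['position'];print(np.degrees(np.arctan2(p[1]+.1372,p[0]-.5647)),np.hypot(p[1]+.1372,p[0]-.5647))"
```

```text
t: 7.7
position: [0.5207, -0.1309, 0.0865]
orientation: [-0.0, 0.709, 0.001, 0.706]
contact_force: [-7.9, 2.6, 7.4]
opening: 0.0154
[ 0.5206506  -0.13086854  0.08653261] [-6.89062493  3.10391113  8.43915953] 0.015203156085630233
171.8205847044476 0.044502097602002647
```

View pics/w3.png

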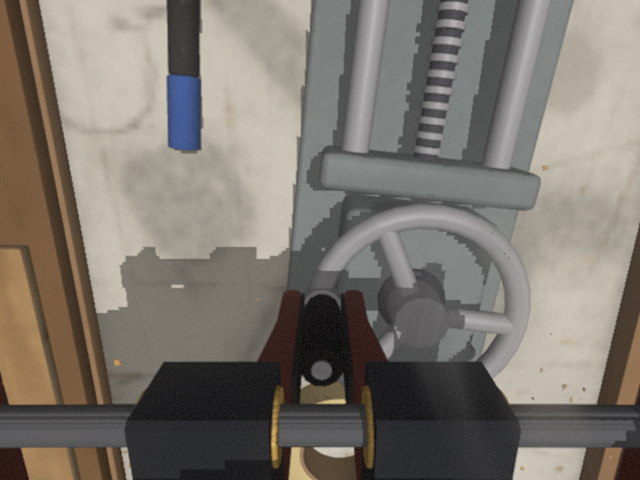

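The handle is still held, with its top at (321,371) and its angle within about 2° (0.2 mm) of the computed 80 mm. I'm releasing it and looking at the scale.

```bash
python3 -m jog '[{"delta_rot":[0,0,0],"dp":[0,0,0],"gripper":-0.4},{"delta_rot":[0,0,0],"dp":[0,0,0],"gripper":-0.4},{"delta_rot":[0,0,0],"dp":[0,0,0],"gripper":-0.4},{"delta_rot":[0,0,0],"dp":[0,0,0],"gripper":-0.4},{"delta_rot":[0,0,0],"dp":[0,0,0],"gripper":-0.4},{"delta_rot":[0,0,0],"dp":[-0.045,0,0],"gripper":-0.4},{"delta_rot":[0,0,0],"dp":[-0.045,0,0],"gripper":-1},{"delta_rot":[0,0,0],"dp":[-0.045,0,0],"gripper":-1},{"delta_rot":[0,0,0],"dp":[0,0.04,-0.014],"gripper":-1},{"delta_rot":[0,0,0],"dp":[0,0.04,-0.014],"gripper":-1},{"delta_rot":[0,0,0],"dp":[0,0.04,-0.014],"gripper":-1},{"delta_rot":[0,0,0],"dp":[0,0.04,-0.014],"gripper":-1},{"delta_rot":[0,0,0],"dp":[0,0.04,-0.014],"gripper":-1},{"delta_rot":[0,0,0],"dp":[0,0,0],"gripper":-1},{"delta_rot":[0,0,0],"dp":[0,0,0],"gripper":-1},{"delta_rot":[0,0,0],"dp":[0,0,0],"gripper":-1}]' 40
python3 -c "
from h import *
i=cams.camera_info('wrist');p,d=cams.grab_frame('wrist');cv2.imwrite('pics/w4.png',p[:,:,::-1]);np.savez('pics/w4.npz',d=d,**i)
s=r.observe();print(s['position'],s['contact_force'],s['opening'])"
```

```text
t: 9.35
position: [0.4529, 0.0674, 0.2216]
orientation: [-0.0, 0.707, -0.0, 0.707]
contact_force: [0.2, 0.6, -0.6]
opening: 0.0881
[0.45296909 0.06722405 0.22153608] [-0.80333984  0.26839907  1.08065987] 0.08784725665817317
```

View pics/w4.png

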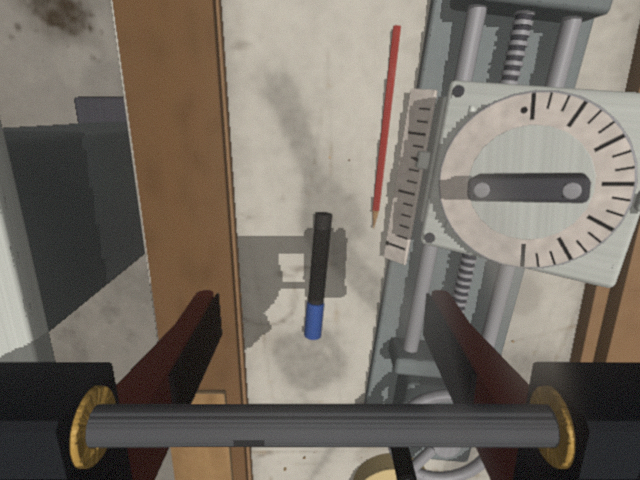

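The scale runs from (395,245) at 0 up to (423,97), with the pointer near (424,158). The dial is centred near (535,185) with the bar pointing across. I'm zooming in on both.

```bash
python3 -c "
import cv2,numpy as np
a=cv2.imread('pics/w4.png');s=cv2.resize(a[80:270,370:450],(240,570),interpolation=cv2.INTER_CUBIC);d=cv2.resize(a[75:290,430:640],(546,559),interpolation=cv2.INTER_CUBIC)
o=np.zeros((570,786,3),np.uint8);o[:,:240]=s;o[:559,240:]=d;cv2.imwrite('pics/c2.png',o)"
```

```text
(no output)
```

View pics/c2.png

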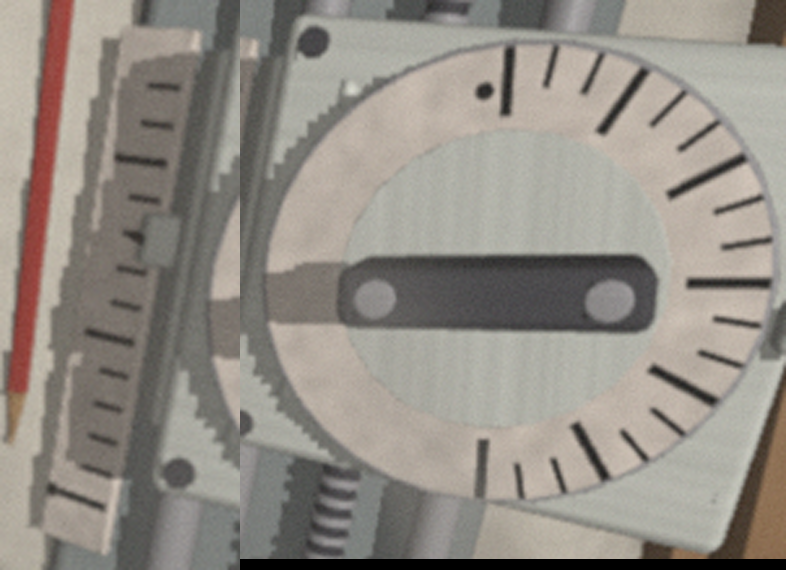

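The scale pointer stands at the 80 mark, coinciding with it. On the dial, the index is at crop (775,333), between the 100 and 110 marks. The bar lies near world x. Next I compute the grip pose.

```bash
cat > dial.py <<'E'
from h import *
np.set_printoptions(precision=4,suppress=True)
def analyse(name,c0):
    z=np.load(name+".npz");i={k:z[k] for k in z};P=cloud(i,z["d"]);img=cv2.imread(name+".png")
    th=np.radians(-6.1);X=np.array([np.cos(th),np.sin(th),0]);Y=np.array([-np.sin(th),np.cos(th),0]);Z=np.array([0,0,1.])
    a=np.radians(28);n=-np.sin(a)*X+np.cos(a)*Z;e=np.cos(a)*X+np.sin(a)*Z
    m=(np.linalg.norm(P-c0,axis=2)<.075)&(P[...,2]>.08)
    w=m&(img.min(2)>150)
    Q=P[w];
    for _ in range(4):
        q=Q.mean(0);nn=np.linalg.svd(Q-q,full_matrices=False)[2][2];nn*=np.sign(nn[2]);Q=Q[abs((Q-q)@nn)<.004]
    print("plane n",nn,"nominal",n,len(Q))
    h=(P-q)@nn
    b=m&(h>.030)&(h<.042);B=P[b];bc=B.mean(0);bd=np.linalg.svd(B-bc,full_matrices=False)[2][0];
    bd*=np.sign(bd[0]);ang=np.degrees(np.arctan2(bd@Y,bd@e))
    l=(B-bc)@bd; bc=bc+bd*(np.percentile(l,1)+np.percentile(l,99))/2
    print("bar top c",bc,"dir",bd,"len",np.ptp(l),"ang ccw from e(up)",ang,"reading",90+ang,"h",np.median(h[b]))
    return nn,n,e,Y,bc,bd
E
python3 - <<'E'
from dial import *
nn,n,e,Y,bc,bd=analyse("pics/w4",np.array([.58,.115,.14]))
s=r.observe();T=Ro.from_quat(s["orientation"]).as_matrix()
x=-n;g=bc-.011*n;
for sg in(1,-1):
    y=-sg*(bd-bd@x*x);y/=np.linalg.norm(y);zz=np.cross(x,y);T1=np.c_[x,y,zz]
    rv=Ro.from_matrix(T.T@T1).as_rotvec();print(sg,zz,"rotvec",rv,np.linalg.norm(rv),"grasp",g,"tcp",g+.019*x, "tcp 80 back",g-.061*x)
    print("shift in old tool axes to 80 back",T.T@(g-.061*x-s["position"]))
E
```

```text
plane n [-0.4619  0.0544  0.8853] nominal [-0.4668  0.0499  0.8829] 17393
bar top c [0.5652 0.1089 0.1531] dir [0.8818 0.0773 0.4653] len 0.06176932278756166 ang ccw from e(up) 9.819050415187279 reading 99.81905041518728 h 0.03524969652998213
1 [-0.045   0.9958 -0.0801] rotvec [-1.6007 -0.3298 -0.4361] 1.6914753264736018 grasp [0.5703 0.1084 0.1434] tcp [0.5792 0.1075 0.1266] tcp 80 back [0.5418 0.1114 0.1972]
shift in old tool axes to 80 back [0.0243 0.0443 0.0888]
-1 [ 0.045  -0.9958  0.0801] rotvec [ 1.4725 -0.4284  0.3241] 1.567476843998484 grasp [0.5703 0.1084 0.1434] tcp [0.5792 0.1075 0.1266] tcp 80 back [0.5418 0.1114 0.1972]
shift in old tool axes to 80 back [0.0243 0.0443 0.0888]
```

```bash
python3 -m jog '[{"delta_rot":[-0.1334,-0.0275,-0.0363],"dp":[0,0,0],"gripper":-1},{"delta_rot":[-0.1334,-0.0275,-0.0363],"dp":[0,0,0],"gripper":-1},{"delta_rot":[-0.1334,-0.0275,-0.0363],"dp":[0,0,0],"gripper":-1},{"delta_rot":[-0.1334,-0.0275,-0.0363],"dp":[0,0,0],"gripper":-1},{"delta_rot":[-0.1334,-0.0275,-0.0363],"dp":[0,0,0],"gripper":-1},{"delta_rot":[-0.1334,-0.0275,-0.0363],"dp":[0,0,0],"gripper":-1},{"delta_rot":[-0.1334,-0.0275,-0.0363],"dp":[0,0,0],"gripper":-1},{"delta_rot":[-0.1334,-0.0275,-0.0363],"dp":[0,0,0],"gripper":-1},{"delta_rot":[-0.1334,-0.0275,-0.0363],"dp":[0,0,0],"gripper":-1},{"delta_rot":[-0.1334,-0.0275,-0.0363],"dp":[0,0,0],"gripper":-1},{"delta_rot":[-0.1334,-0.0275,-0.0363],"dp":[0,0,0],"gripper":-1},{"delta_rot":[-0.1334,-0.0275,-0.0363],"dp":[0,0,0],"gripper":-1},{"delta_rot":[0,0,0],"dp":[0,0,0],"gripper":-1},{"delta_rot":[0,0,0],"dp":[0,0,0],"gripper":-1},{"delta_rot":[0,0,0],"dp":[0,0,0],"gripper":-1}]' 30
cat > tgt.py <<'E'
from dial import *
s=r.observe();T=Ro.from_quat(s["orientation"]).as_matrix()
n=np.array([-.4650,.0518,.8838]);n/=np.linalg.norm(n);bd=np.array([.8818,.0773,.4653]);g=np.array([.5703,.1084,.1434])
x=-n;y=-(bd-bd@x*x);y/=np.linalg.norm(y);T1=np.c_[x,y,np.cross(x,y)]
print(s["position"],s["qpos"],s["opening"]);print("rot left",Ro.from_matrix(T.T@T1).as_rotvec())
for b in(.061,0.02,-.019): print(b,"shift",T1.T@(g-b*x-s["position"]))
E
python3 tgt.py
```

```text
t: 10.9
position: [0.4531, 0.0685, 0.222]
orientation: [0.636, -0.366, -0.364, -0.573]
contact_force: [0.0, 0.1, -0.5]
opening: 0.0877
[0.4531 0.0685 0.222 ] [ 0.3426 -0.1018 -0.7185  2.3083  0.3326  0.4978  0.9854] 0.08771199898162937
rot left [-0.0026  0.003   0.0019]
0.061 shift [ 0.0608 -0.0705  0.041 ]
0.02 shift [ 0.1018 -0.0705  0.041 ]
-0.019 shift [ 0.1408 -0.0705  0.041 ]
```

```bash
python3 -m jog '[{"delta_rot":[0,0,0],"dp":[0.01,-0.0176,0.0103],"gripper":-1},{"delta_rot":[0,0,0],"dp":[0.01,-0.0176,0.0103],"gripper":-1},{"delta_rot":[0,0,0],"dp":[0.01,-0.0176,0.0103],"gripper":-1},{"delta_rot":[0,0,0],"dp":[0.01,-0.0176,0.0103],"gripper":-1},{"delta_rot":[0,0,0],"dp":[0,0,0],"gripper":-1},{"delta_rot":[0,0,0],"dp":[0,0,0],"gripper":-1},{"delta_rot":[0,0,0],"dp":[0,0,0],"gripper":-1}]' 30
python3 tgt.py
python3 - <<'E'
from dial import *
i=cams.camera_info('wrist');p,d=cams.grab_frame('wrist');cv2.imwrite('pics/w5.png',p[:,:,::-1]);np.savez('pics/w5.npz',d=d,**i)
analyse("pics/w5",np.array([.58,.115,.14]))
E
```

```text
t: 11.6
position: [0.5308, 0.1127, 0.2153]
orientation: [0.637, -0.366, -0.365, -0.572]
contact_force: [-0.1, -0.2, 1.0]
opening: 0.0881
[0.5308 0.1127 0.2153] [ 0.2902  0.1252 -0.7995  2.1517  0.6742  0.5884  0.6396] 0.08806612154959877
rot left [0.0006 0.0028 0.0013]
0.061 shift [ 0.0212 -0.0014 -0.0002]
0.02 shift [ 0.0622 -0.0014 -0.0002]
-0.019 shift [ 0.1012 -0.0014 -0.0002]
plane n [-0.4656  0.0513  0.8835] nominal [-0.4668  0.0499  0.8829] 14723
bar top c [0.5643 0.1087 0.1527] dir [0.8806 0.0716 0.4685] len 0.06150915854392772 ang ccw from e(up) 9.486642953483432 reading 99.48664295348343 h 0.03516438820724179
```

View pics/w5.png

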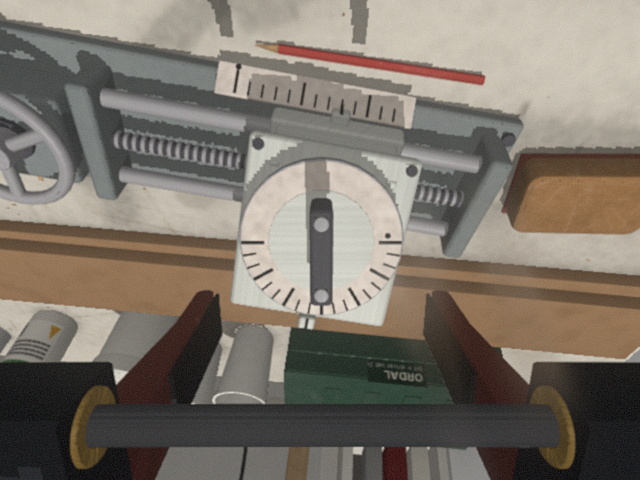

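The bar is centred under the gripper, running from (320,205) to (320,303), with the index at (308,322). Pose agrees with the first estimate; reading about 100°. Descending and gripping.

```bash
python3 -m jog '[{"delta_rot":[0,0,0],"dp":[0.017,-0.0012,0],"gripper":-1},{"delta_rot":[0,0,0],"dp":[0.017,0,0],"gripper":-1},{"delta_rot":[0,0,0],"dp":[0.017,0,0],"gripper":-1},{"delta_rot":[0,0,0],"dp":[0.017,0,0],"gripper":-1},{"delta_rot":[0,0,0],"dp":[0.016,0,0],"gripper":-1},{"delta_rot":[0,0,0],"dp":[0.015,0,0],"gripper":-1},{"delta_rot":[0,0,0],"dp":[0,0,0],"gripper":-1},{"delta_rot":[0,0,0],"dp":[0,0,0],"gripper":-1},{"delta_rot":[0,0,0],"dp":[0,0,0],"gripper":1},{"delta_rot":[0,0,0],"dp":[0,0,0],"gripper":1},{"delta_rot":[0,0,0],"dp":[0,0,0],"gripper":1},{"delta_rot":[0,0,0],"dp":[0,0,0],"gripper":1},{"delta_rot":[0,0,0],"dp":[0,0,0],"gripper":1},{"delta_rot":[0,0,0],"dp":[0,0,0],"gripper":1},{"delta_rot":[0,0,0],"dp":[0,0,0],"gripper":1},{"delta_rot":[0,0,0],"dp":[0,0,0],"gripper":1},{"delta_rot":[0,0,0],"dp":[0,0,0],"gripper":1},{"delta_rot":[0,0,0],"dp":[0,0,0],"gripper":1},{"delta_rot":[0,0,0],"dp":[0,0,0],"gripper":1},{"delta_rot":[0,0,0],"dp":[0,0,0],"gripper":1}]' 30; python3 tgt.py
```

```text
t: 13.65
position: [0.5788, 0.1072, 0.1288]
orientation: [0.637, -0.366, -0.364, -0.572]
contact_force: [-0.9, -4.3, 2.5]
opening: 0.0139
[0.5788 0.1072 0.1288] [ 0.1416  0.3419 -0.6447  2.1584  1.0818  0.5097  0.2846] 0.013867991788780964
rot left [0.0007 0.0013 0.0019]
0.061 shift [-0.0779  0.0006  0.0004]
0.02 shift [-0.0369  0.0006  0.0004]
-0.019 shift [0.0021 0.0006 0.0004]
```

```bash
python3 -m jog '[{"delta_rot":[0.07,0,0],"dp":[0,0,0],"gripper":1},{"delta_rot":[0.07,0,0],"dp":[0,0,0],"gripper":1},{"delta_rot":[0.07,0,0],"dp":[0,0,0],"gripper":1},{"delta_rot":[0.07,0,0],"dp":[0,0,0],"gripper":1},{"delta_rot":[0.07,0,0],"dp":[0,0,0],"gripper":1},{"delta_rot":[0.07,0,0],"dp":[0,0,0],"gripper":1},{"delta_rot":[0.07,0,0],"dp":[0,0,0],"gripper":1},{"delta_rot":[0.07,0,0],"dp":[0,0,0],"gripper":1},{"delta_rot":[0.07,0,0],"dp":[0,0,0],"gripper":1},{"delta_rot":[0.06,0,0],"dp":[0,0,0],"gripper":1},{"delta_rot":[0,0,0],"dp":[0,0,0],"gripper":1},{"delta_rot":[0,0,0],"dp":[0,0,0],"gripper":1},{"delta_rot":[0,0,0],"dp":[0,0,0],"gripper":1}]' 30; python3 tgt.py
```

```text
t: 14.95
position: [0.5787, 0.1071, 0.1287]
orientation: [-0.406, 0.468, 0.219, 0.754]
contact_force: [-1.7, -4.9, 2.6]
opening: 0.0137
[0.5787 0.1071 0.1287] [ 0.0587  0.3223 -0.5446  2.1632  1.0389  0.4761 -0.3747] 0.013691225224620775
rot left [-0.6895  0.0017  0.0014]
0.061 shift [-0.0779  0.0006  0.0005]
0.02 shift [-0.0369  0.0006  0.0005]
-0.019 shift [0.0021 0.0006 0.0005]
```

```bash
python3 -m jog '[{"delta_rot":[0,0,0],"dp":[0,0,0],"gripper":-0.3},{"delta_rot":[0,0,0],"dp":[0,0,0],"gripper":-0.3},{"delta_rot":[0,0,0],"dp":[0,0,0],"gripper":-0.3},{"delta_rot":[0,0,0],"dp":[0,0,0],"gripper":-0.3},{"delta_rot":[0,0,0],"dp":[0,0,0],"gripper":-0.3},{"delta_rot":[0,0,0],"dp":[-0.01,0,0],"gripper":-0.3},{"delta_rot":[0,0,0],"dp":[-0.02,0,0],"gripper":-1},{"delta_rot":[0,0,0],"dp":[-0.02,0,0],"gripper":-1},{"delta_rot":[0,0,0],"dp":[-0.02,0,0],"gripper":-1},{"delta_rot":[0,0,0],"dp":[-0.02,0,0],"gripper":-1},{"delta_rot":[0,0,0],"dp":[0,0,0],"gripper":-1},{"delta_rot":[0,0,0],"dp":[0,0,0],"gripper":-1},{"delta_rot":[0,0,0],"dp":[0,0,0],"gripper":-1}]' 30
python3 - <<'E'
from dial import *
i=cams.camera_info('wrist');p,d=cams.grab_frame('wrist');cv2.imwrite('pics/w6.png',p[:,:,::-1]);np.savez('pics/w6.npz',d=d,**i)
nn,n,e,Y,bc,bd=analyse("pics/w6",np.array([.58,.115,.14]))
c=np.array(bc)-.036*n
uv=proj(i,[c,c+.056*e,c+.064*e]);print(uv)
u,v=uv[0].astype(int);a=p[:,:,::-1][max(0,v-110):v+110,max(0,u-130):u+130];print(max(0,u-130),max(0,v-110));cv2.imwrite('pics/c6.png',cv2.resize(a,None,fx=2.6,fy=2.6,interpolation=cv2.INTER_CUBIC))
E
```

```text
t: 16.25
position: [0.5367, 0.1124, 0.2073]
orientation: [-0.406, 0.468, 0.22, 0.754]
contact_force: [-0.2, -0.7, -0.5]
opening: 0.0877
plane n [-0.4655  0.0526  0.8835] nominal [-0.4668  0.0499  0.8829] 12116
bar top c [0.5645 0.1092 0.1528] dir [ 0.7063 -0.5758  0.4118] len 0.061598443212875206 ang ccw from e(up) -29.833422627551908 reading 60.16657737244809 h 0.035260958468894064
[[321.5414 243.7558]
 [361.7496 310.8264]
 [367.1614 319.8537]]
191 133
```

View pics/c6.png

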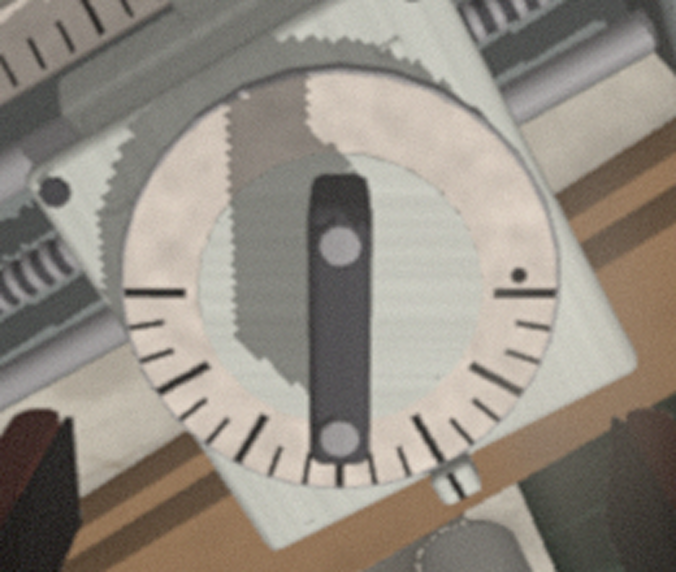

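The 60 mark points straight at the index line, at crop (456,483), and the depth estimate gives 60.2°. I'm backing off for a final check of the scale and the loose tools.

```bash
python3 -m jog '[{"delta_rot":[0,0,0],"dp":[-0.03,0,0],"gripper":-1},{"delta_rot":[0,0,0],"dp":[-0.03,0,0],"gripper":-1},{"delta_rot":[0,0,0],"dp":[-0.03,0,0],"gripper":-1},{"delta_rot":[0,0,0],"dp":[0,0,0],"gripper":-1},{"delta_rot":[0,0,0],"dp":[0,0,0],"gripper":-1},{"delta_rot":[0,0,0],"dp":[0,0,0],"gripper":-1},{"delta_rot":[0,0,0],"dp":[0,0,0],"gripper":-1}]'
python3 - <<'E'
from h import *
i=cams.camera_info('wrist');p,d=cams.grab_frame('wrist');q,_=cams.grab_frame('scene');a0=cv2.imread('pics/scene0.png')
uv=proj(i,[[.525,.115,.04]])[0];print(uv,r.observe()['contact_force'])
u,v=uv.astype(int);u=max(65,u);v=max(50,v)
cr=cv2.resize(p[v-50:v+50,u-65:u+65,::-1],(780,300) if 0 else (400,308),interpolation=cv2.INTER_CUBIC)
b=q[:,:,::-1]
o=np.zeros((600,800,3),np.uint8);o[:308,:400]=cr
o[:291,400:]=cv2.resize(a0[170:330,220:440],(400,291));o[309:600,400:]=cv2.resize(b[170:330,220:440],(400,291));o[309:600,:388]=cv2.resize(p[:,:,::-1],(388,291))
cv2.imwrite('pics/fin.png',o)
E
```

```text
t: 17.0
position: [0.4945, 0.1168, 0.2861]
orientation: [-0.406, 0.468, 0.22, 0.753]
contact_force: [0.1, 0.1, -0.4]
opening: 0.0876
[275.41500327 117.46619107] [ 0.32429359  0.64501152 -0.85942501]
```

View pics/fin.png

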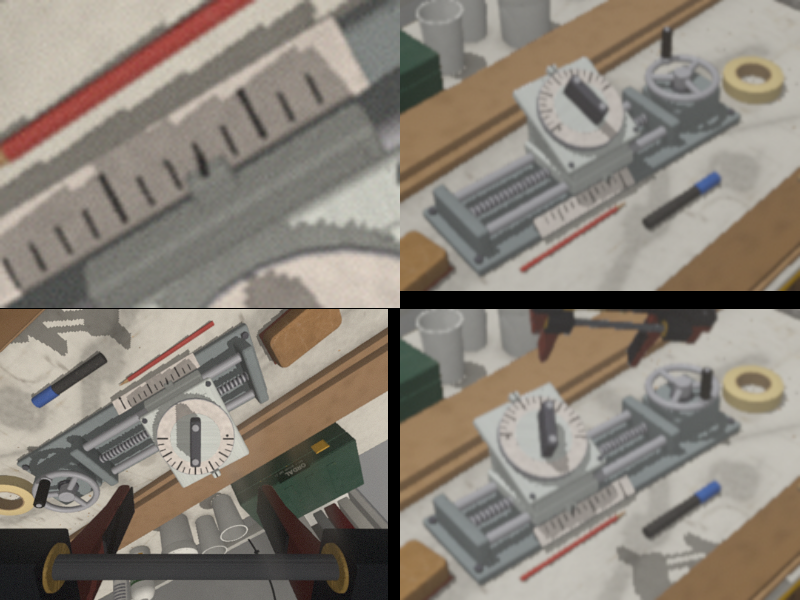

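In the final view, the pointer lies on the 80 mark at (201,160), between 70 at (173,172) and 90 at (230,138). The pencil, marker, tape and block look unmoved. Handing in.

```bash
python3 -c "
from workcell import r
print(r.close_job())"
```

```text
the job is handed in; nothing more can be done
None
```

The jig is set to 80 mm and 60 degrees, and I've handed the job in at about 17 s on the robot's clock. I gripped the crank handle and turned it about 1.5 turns clockwise, let go, then turned the rotary head about 40 degrees clockwise by its grip bar. After that I let go and backed off.

**Last checks:**
- **Carriage:** the pointer lies on the 80 mark in the final picture. Before release, the handle had overshot the computed position by about 2 degrees, which is roughly 0.2 mm of carriage travel.
- **Head:** the 60 mark lines up with the index line, and the depth data gives 60.2 degrees.
- **Loose tools:** the pencil, marker, tape and sanding block look unmoved compared with the first picture.
- **Robot:** it was clear of everything when I handed in. The highest contact force I read was about 11 N, taken between moves rather than continuously.

**Disagreement:** by eye, the head's starting angle looked like 102–105 degrees, but the depth data gave about 99.5–100. I used the depth value, and the final picture agrees with it.

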